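# Knock the sprung stop peg of the empty gourd block flush

## Task

One of the two wooden holding blocks on the bench is empty, yet its square sprung stop peg still stands up. Pick up the mallet and strike that peg down with it until the peg is flush with the block's top, then stand the mallet back on the cork mat on its striking face, as it was, and let go. Leave the gourd in the other block, and that block's peg, as they are.

Things in the scene. Friction and masses are not known exactly. Their poses are not given: they have to be found in the camera images.
- mallet: Mallet, about 0.45 kg: black rubber cylinder head, 64 mm diameter, 80 mm tall, standing on a flat striking face; level pale wooden handle of section 24 mm wide, 30 mm high. Origin: centre of the lower face; z up. The handle runs along -x, from x = -28 to -193 mm, centre line 40 mm above the origin. Mass centre: x = -17 mm. Good grip: handle at x = -60 mm.
- mat: Cork mat 160 x 150 x 6 mm fixed flat on the bench, on which the mallet stands. Origin: centre of its underside.
- empty_block: The empty holding block, fixed to the bench: pale wood, 180 mm (x) x 120 mm (y) x 50 mm tall. Origin: centre of its underside. A square stop peg passes through it at x = -60 mm, y = 0; two round dowels 16 mm thick stand 18 mm above its top at x = 45 mm, y = +33 and -33 mm.
- empty_peg: The sprung stop peg of the empty block: dark wood, 30 x 30 mm square, standing 24 to 36 mm above the block's top at the start. It slides straight down into the block against some 10 to 15 N and stays where it is knocked to; it can go 1 mm below flush. Origin: centre of its top face.
- gourd_block: The other holding block, the same in shape, with a gourd standing on it.
- gourd_peg: The stop peg of the block with the gourd, the same in shape, which is to stay up. Origin: centre of its top face.
- held_gourd: Tan pear-shaped gourd, 84 mm in diameter and 150 mm tall with its stalk, standing loose on its flat foot on the gourd block between peg and dowels. Origin: centre of its foot.
Things that resemble listed ones, but are neither listed nor needed, are in the scene too. Leave any pink look-alike of the mallet alone.

How it is judged:
By the outcome, as a careful person would: the job done as asked, in the order asked, and still so for the second after the job is handed in, with the robot touching nothing.
It also fails if it takes over 43 s, if anything falls off the work surface, if the arm or the gripper's body presses on something with over 40 N, if the wrist force passes 120 N, or if a joint passes its speed limit or range.

## Robot

A 6-joint arm with a two-finger parallel gripper is mounted at the origin on the work surface. World frame = base frame: x ahead of the robot, y to its left, z up, the work surface at z = 0. Lengths are in m, angles in degrees, forces in N, time in s.
With the tool pointing down it reaches from about 0.4 to 0.825 m from the base axis. Payload 7 kg.
Tool frame: the origin (TCP) lies at the centre of the arm's flange, where the gripper is bolted on; the fingertips stand 178 mm ahead of it and the grasp point (between the pads) lies 159 mm ahead of it; z points along the fingers, y is the line along which they close (so a half turn about z gives the same grasp; the last joint's range is limited). The gripper opens to 88 mm and grips with 3 to 60 N. Pads are 19 mm wide; open, the fingers measure 130 mm over their backs; the gripper's body (78 mm by 193 mm) begins 47 mm behind the grasp point.
Start: joints at [-50.013, 20.546, 0.682, 0, -70.136, -16.507], TCP at [0.269, -0.619, 0.405] pointing down, gripper open.
Joint ranges: [-176.03, 176.03], [-82.01, 121.73], [-58.28, 71.71], [-173.87, 95.51], [-174.79, -0.11], [-173.66, 173.66]. Speed limits (degrees/s): [136.94, 136.94, 172.46, 180, 180, 180].

## Interface

Orientations are given as [roll, pitch, yaw] about the fixed x, y, z axes, in that order (R = Rz(yaw) Ry(pitch) Rx(roll)).
In Python, from plant import telemetry, snapshot, workorder, nets gives the robot as it stands.
- The arm moves only by the shell command python3 -m creep 'ROWS'. ROWS is JSON, a list that holds one entry, the list of rows, each a list of 5 numbers: the shift along the tool's x, y, z normalised to -1 to 1, where 1 is 0.2 m, then the turn about the tool's z normalised to -1 to 1, where 1 is pi/2 rad, then the opening, from 0 (shut) to 1 (fully open). In form: [[[x, y, z, spin, hand], ...]]. A call has 1 to 8 rows; each row shifts and turns the commanded pose from where the row before left it, along the tool's axes as they then stand; what a row does not reach is not made up. A row lasts 1/12 s, in which the tool goes at most 41.7 mm and 7.16 degrees, less where a joint would pass 70% of its speed; a pose out of reach is approached as far as the arm can. A call with a number of a shift or a turn outside -1 to 1 is refused whole. A call with a gripper value outside its range is refused whole. The fingers move at their own pace and stop on an object; the grip force is fixed at half the most. Time passes only in rows, so rows that do not move let the fingers close. It gives the time, the measured TCP pose, the force, the opening and the grip force at its end, in the units of the state.
- telemetry.get_obs(): the state, without advancing time (a new reading comes with each control period).
- snapshot(name): name is "side" or "top" or "wrist"; returns a dict with "frame" (480x640x3 uint8, red, green, blue), "fx", "fy", "cx", "cy" (pixels), "k1" (the pictures are not rectified: a ray, as slopes to the right and down, at radius r is drawn at 1 + k1 r^2 times it, then the intrinsics apply), "rvec" (rotation vector, rad) and "tvec" (3), from world to camera coordinates, as OpenCV has them; the wrist camera has in their place "mount" (4x4, takes a point from camera to tool coordinates, whose origin is the TCP and whose axes are the flange's). Camera axes: x right, y down, z forward; pixel columns grow to the right and rows downward; lengths in m; the calibration is good to about 2 mm. A picture is of the moment at which its call begins: read the wrist's pose just before it. There is no depth.
- workorder.close_job(): hands the job in; it is judged then, once.
Trained networks look in a picture, given as the dict that the camera call returned (one of the last four; its "shot" number tells which), for a name from the list of things; names that differ only in an ending like _2 or _b are one class to them, and where a whole thing is asked for, a point or a joint stands for the part that bears it (a point fixed in the world has none). Each returns a list of dicts, best first, with "confidence" (0 to 1); they miss things now and then, are a little off and sometimes report something else, mostly with a low value. They report only what shows in the picture. A call takes as long as a camera call. They do not tell look-alikes from the thing itself.
- nets.find_in(picture, query): "uv" ([column, row] in pixels, amid what is visible of it).
- nets.masks_of(picture, query): "region" (480x640 bool, what is visible of it) and "uv" ([column, row] in pixels, amid what is visible of it).
- nets.landmark_of(picture, query): "uv" ([column, row] in pixels: a listed point, or the origin of a listed thing).
The state is a dict: "clock": time; "joint_pos": joint angles; "qvel": joint speeds; "tau": joint torques, N m; "tool_pos": TCP position; "orientation": TCP orientation; "force": force on the tool from outside, world axes, zero at the start; "moment": the same for the moment, N m; "opening": finger opening in m; "gripper_force": force on a finger pad.
Only numpy, scipy, OpenCV 4.12 (cv2) and the standard library are available. Lean on these libraries where they do the work, as an engineer would, in place of code of your own. Each camera call takes 0.05 s, during which the arm holds its last target. There are 200 camera calls.

## Working session

There is one attempt and no reset: what is moved stays moved. The work goes in short steps, Python scripts to look and compute and a shell command to move; the robot and the scene stay as the last step left them, time stands still between calls to the robot, and variables do not carry over. Pictures are saved under pics/ and viewed, at most 12 in all, crops included, and the job is handed in when it is done.

```bash
mkdir -p pics
cat > h.py <<'E'
import numpy as np, cv2
from scipy.spatial.transform import Rotation as R
from plant import telemetry, snapshot, workorder, nets
def shot(n):
    o=telemetry.get_obs(); s=snapshot(n)
    if n=="wrist":
        T=np.eye(4); T[:3,:3]=R.from_euler('xyz',o['orientation'],degrees=True).as_matrix(); T[:3,3]=o['tool_pos']
        s['P']=T@np.array(s['mount'])
    else:
        T=np.eye(4); T[:3,:3]=R.from_rotvec(np.ravel(s['rvec'])).as_matrix(); T[:3,3]=np.ravel(s['tvec']); s['P']=np.linalg.inv(T)
    return s
def K(s): return np.array([[s['fx'],0,s['cx']],[0,s['fy'],s['cy']],[0,0,1.]]),np.array([s['k1'],0,0,0.])
def ray(s,uv):
    k,d=K(s); p=cv2.undistortPoints(np.array([[uv]],float),k,d)[0,0]
    v=s['P'][:3,:3]@np.array([p[0],p[1],1]); return s['P'][:3,3],v/np.linalg.norm(v)
def onz(s,uv,z):
    c,v=ray(s,uv); return c+v*(z-c[2])/v[2]
def tri(obs):
    A=np.zeros((3,3));b=np.zeros(3);L=[]
    for s,uv in obs:
        c,v=ray(s,uv);M=np.eye(3)-np.outer(v,v);A+=M;b+=M@c;L.append((c,v))
    x=np.linalg.solve(A,b); return x,[np.linalg.norm((np.eye(3)-np.outer(v,v))@(x-c)) for c,v in L]
def proj(s,X):
    T=np.linalg.inv(s['P']);k,d=K(s)
    return cv2.projectPoints(np.atleast_2d(np.array(X,float)),cv2.Rodrigues(T[:3,:3])[0],T[:3,3],k,d)[0][:,0]
def save(n,f): cv2.imwrite('pics/'+n,f[:,:,::-1])
E
cat > a.py <<'E'
from h import *
np.set_printoptions(precision=3,suppress=True)
o=telemetry.get_obs();print(o)
for n in ['side','top']:
    s=shot(n);save(n+'0.png',s['frame']);print(n,s['P'][:3,3],s['P'][:3,2])
    for q in ['mallet','mat','empty_block','empty_peg','gourd_block','gourd_peg','held_gourd']:
        for f in ['landmark_of','find_in']:
            r=getattr(nets,f)(s,q); print(q,f,[(np.round(e['uv'],1),round(e['confidence'],2)) for e in r])
E
python3 a.py
```

```text
{'clock': 0.0, 'joint_pos': array([-50.014,  20.591,   0.634,  -0.021, -70.136, -16.507]), 'qvel': array([-0.026, -0.033, -0.081,  0.034,  0.06 ,  0.027]), 'tau': array([  0.   , -58.272,  29.305,   6.997,   0.007,  -0.   ]), 'tool_pos': array([ 0.269, -0.619,  0.404]), 'orientation': array([ 179.905,   -0.008, -156.528]), 'force': array([0.905, 0.232, 0.086]), 'moment': array([ 0.014, -0.037, -0.064]), 'gripper_force': 0.0, 'opening': 0.0879449082836495}
side [-0.076  0.83   0.675] [ 0.414 -0.731 -0.543]
mallet landmark_of [(array([342.3, 391.4]), 0.95), (array([255.9, 232. ]), 0.9)]
mallet find_in [(array([267.6, 223.5]), 0.69), (array([319. , 392.3]), 0.58)]
mat landmark_of [(array([256.4, 231.4]), 0.61)]
mat find_in [(array([249.9, 238.7]), 0.64)]
empty_block landmark_of [(array([318.1, 178.5]), 0.76), (array([195.4, 276.6]), 0.44)]
empty_block find_in [(array([318.5, 172.7]), 0.77)]
empty_peg landmark_of [(array([335.9, 160.5]), 0.54)]
empty_peg find_in [(array([338.2, 169.9]), 0.74)]
gourd_block landmark_of [(array([202.4, 302.3]), 0.92)]
gourd_block find_in [(array([205.8, 296
[... 413 characters left out ...]
 334.7]), 0.62), (array([312.3, 184.6]), 0.57)]
mat landmark_of [(array([312.1, 174.1]), 0.98)]
mat find_in [(array([318.4, 174.4]), 0.79)]
empty_block landmark_of [(array([436.3, 178.4]), 0.77)]
empty_block find_in [(array([442. , 173.3]), 0.91), (array([199.2, 176.4]), 0.56)]
empty_peg landmark_of [(array([450.6, 190.9]), 0.84)]
empty_peg find_in [(array([448.4, 195.4]), 0.85)]
gourd_block landmark_of [(array([204.6, 189.5]), 0.79)]
gourd_block find_in [(array([206.8, 197.4]), 0.69)]
gourd_peg landmark_of [(array([195.7, 206.1]), 0.57)]
gourd_peg find_in [(array([199.5, 207.2]), 0.49)]
held_gourd landmark_of [(array([204.3, 181.8]), 0.94)]
held_gourd find_in [(array([197.4, 174.3]), 0.93)]
```

View pics/side0.png

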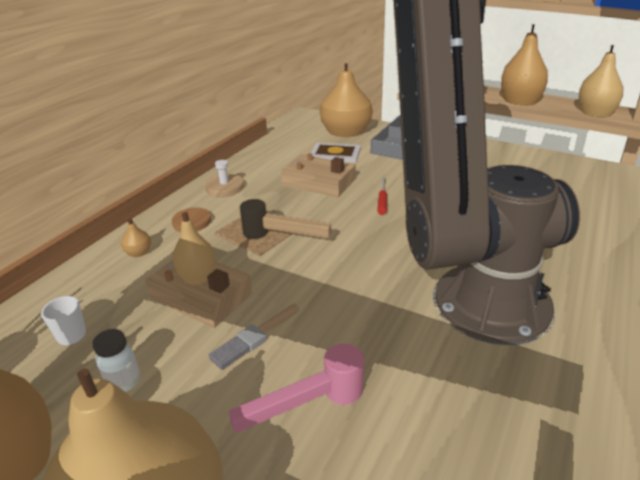

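View pics/top0.png

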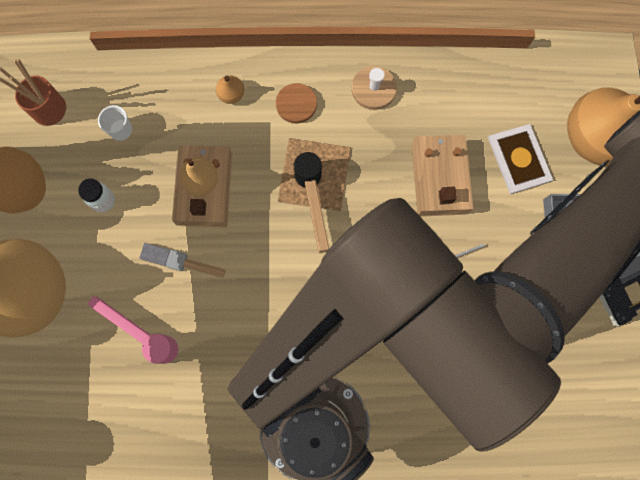

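Top view: the mallet candidates are the black and wood mallet on the mat (head at 308,168; handle end at 322,248) and the pink look-alike (160,347). By the description I take the black one. The empty block with its raised peg is at (443,175), peg at (448,195). The gourd's block is at (203,185). The side view agrees: mallet (254,218), pink (343,375), empty block (318,175), peg (338,165).

```bash
cat > b.py <<'E'
from h import *
np.set_printoptions(precision=4,suppress=True)
S={n:shot(n) for n in ['side','top']}
def best(s,q,f,near): 
    r=[e for e in getattr(nets,f)(s,q) if np.hypot(*(np.array(e['uv'])-near))<40]
    return r[0] if r else None
for q,a,b in [('mallet',(256,228),(308,177)),('empty_peg',(337,162),(449,192)),('empty_block',(318,178),(440,178)),('mat',(255,231),(314,175)),('gourd_peg',(219,275),(197,206))]:
    u=best(S['side'],q,'landmark_of',a);v=best(S['top'],q,'landmark_of',b)
    if u and v: print(q,*tri([(S['side'],u['uv']),(S['top'],v['uv'])]))
m=best(S['top'],'mallet','masks_of',(310,185))
if m:
    rg=m['region'];print('mallet px',rg.sum())
    f=S['top']['frame'].astype(int); wood=rg&(f.sum(2)>300); ys,xs=np.nonzero(wood)
    for r in range(ys.min(),ys.max()+1,8):
        c=xs[ys==r]; print(r,c.min(),c.max(),onz(S['top'],((c.min()+c.max())/2,r),.061)[:2])
    d=rg&(f.sum(2)<150); ys,xs=np.nonzero(d); print('head',xs.min(),xs.max(),ys.min(),ys.max())
m=best(S['top'],'empty_block','masks_of',(442,175))
if m:
    c,_=cv2.findContours(m['region'].astype(np.uint8),0,1); rr=cv2.minAreaRect(max(c,key=len)); bx=cv2.boxPoints(rr); print(rr); print(np.array([onz(S['top'],p,.05) for p in bx]))
save('c1.png',cv2.resize(S['top']['frame'][120:270,260:500],None,fx=3,fy=3,interpolation=cv2.INTER_CUBIC))
E
python3 b.py
```

```text
mallet [0.5763 0.0124 0.0085] [np.float64(0.004906840635272859), np.float64(0.004906840635272752)]
empty_peg [ 0.5079 -0.3088  0.0778] [np.float64(0.0027771931770770933), np.float64(0.0027771931770770608)]
empty_block [ 0.5676 -0.3029  0.004 ] [np.float64(0.0033282006469244107), np.float64(0.0033282006469242554)]
mat [ 0.5838  0.0007 -0.0062] [np.float64(0.002675336535866154), np.float64(0.0026753365358660824)]
gourd_peg [0.4902 0.2598 0.0751] [np.float64(0.0026103414944280545), np.float64(0.002610341494427915)]
mallet px 1604
157 296 296 [0.6029 0.0374]Traceback (most recent call last):
  File "b.py", line 15, in <module>
    c=xs[ys==r]; print(r,c.min(),c.max(),onz(S['top'],((c.min()+c.max())/2,r),.061)[:2])
                         ~~~~~^^
    return umr_minimum(a, axis, None, out, keepdims, initial, where)
ValueError: zero-size array to reduction operation minimum which has no identity
```

```bash
sed -i 's/^    for r in range.*/    for r in range(ys.max()-60,ys.max()+1,6):/' b.py
cat >> b.py <<'E'
print(snapshot('wrist')['mount'])
o=telemetry.get_obs()
Rm=R.from_euler('xyz',o['orientation'],degrees=True).as_matrix()
print('to above mallet in tool/0.2', Rm.T@(np.array([.52,0,.40])-o['tool_pos'])/.2)
E
python3 b.py
```

```text
mallet [ 0.5805  0.0114 -0.0007] [np.float64(0.005477430535968587), np.float64(0.005477430535968715)]
empty_peg [ 0.5128 -0.3093  0.0643] [np.float64(1.1760642506764409e-05), np.float64(1.1760642506702872e-05)]
empty_block [ 0.567  -0.3036  0.0095] [np.float64(0.0067758328690815176), np.float64(0.006775832869081336)]
mat [0.5808 0.0026 0.0028] [np.float64(0.0001176293363410186), np.float64(0.00011762933634109676)]
gourd_peg [0.4855 0.2571 0.0839] [np.float64(0.001212725353065663), np.float64(0.0012127253530656845)]
mallet px 1502
192 307 316 [0.5196 0.0023]
198 309 317 [ 0.5056 -0.001 ]
204 310 318 [ 0.4916 -0.0031]
210 311 320 [ 0.4777 -0.0064]
216 311 321 [ 0.4639 -0.0075]
222 312 322 [ 0.4501 -0.0096]
228 314 323 [ 0.4364 -0.0129]
234 316 324 [ 0.4228 -0.0161]
240 316 326 [ 0.4091 -0.0183]
246 317 327 [ 0.3956 -0.0204]
252 319 324 [ 0.3821 -0.0192]
head 294 321 152 186
((441.9967041015625, 174.9430389404297), (80.7254638671875, 57.16389846801758), 86.72950744628906)
[[ 0.6573 -0.2304  0.05  ]
 [ 0.6663 -0.3659  0.05  ]
 [ 0.4713 -0.3644  0.05  ]
 [ 0.4639 -0.233   0.05  ]]
[[-0.0001 -0.9636 -0.2672  0.0731]
 [ 1.     -0.     -0.0002  0.0006]
 [ 0.0002 -0.2672  0.9636  0.0198]
 [ 0.      0.      0.      1.    ]]
to above mallet in tool/0.2 [-2.3848  2.3391  0.0234]
```

View pics/c1.png

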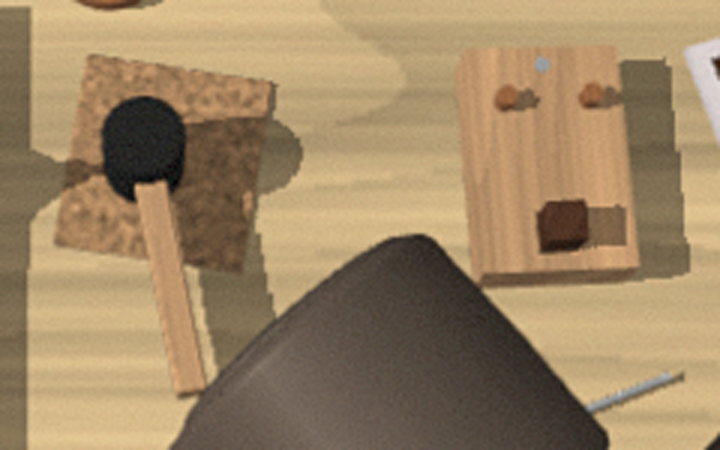

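Close crop: black head (145,148) with a pale handle running down to (190,390), and the empty block with a dark square peg standing at (563,225). That confirms the choice. I'm moving to look at the block first, then the mallet.

```bash
python3 -m creep '[[[-0.17,0.1,0,0,1],[-0.17,0.1,0,0,1],[-0.17,0.1,0,0,1],[-0.17,0.1,0,0,1],[-0.17,0.1,0,0,1],[-0.17,0.1,0,0,1],[-0.17,0.1,0,0,1],[-0.17,0.1,0,0,1]]]'
python3 -m creep '[[[-0.17,0.1,0,0,1],[-0.17,0.1,0,0,1],[0,0,0,0.073,1],[0,0,0,0.073,1],[0,0,0,0,1]]]'
cat > c.py <<'E'
from h import *
import sys
np.set_printoptions(precision=4,suppress=True)
tag,qs=sys.argv[1],sys.argv[2:]
s=shot('wrist');save(tag+'.png',s['frame'])
o=telemetry.get_obs();print(o['tool_pos'],o['orientation'])
for q in qs:
    for f in ['landmark_of','find_in']:
        print(q,f,[(np.round(e['uv'],1),round(e['confidence'],2)) for e in getattr(nets,f)(s,q)])
import pickle;pickle.dump(s,open(tag+'.pkl','wb'))
E
python3 c.py w1 empty_peg empty_block
```

```text
clock: 3.57
tool_pos: [0.4554, -0.3622, 0.405]
orientation: [-180.0, 0.0, -156.5]
force: [0.9, -0.5, -0.0]
opening: 0.0876
gripper_force: 0.0
clock: 3.98
tool_pos: [0.5016, -0.2993, 0.4047]
orientation: [180.0, 0.0, -169.9]
force: [0.1, -0.1, 0.0]
opening: 0.0877
gripper_force: 0.0
[ 0.5013 -0.2998  0.4047] [-179.9995    0.0027 -169.5072]
empty_peg landmark_of [(array([312.8, 244.7]), 0.67)]
empty_peg find_in [(array([315.6, 238.9]), 0.71)]
empty_block landmark_of [(array([306.4, 276.7]), 0.67)]
empty_block find_in [(array([310.2, 267.3]), 0.59)]
```

View pics/w1.png

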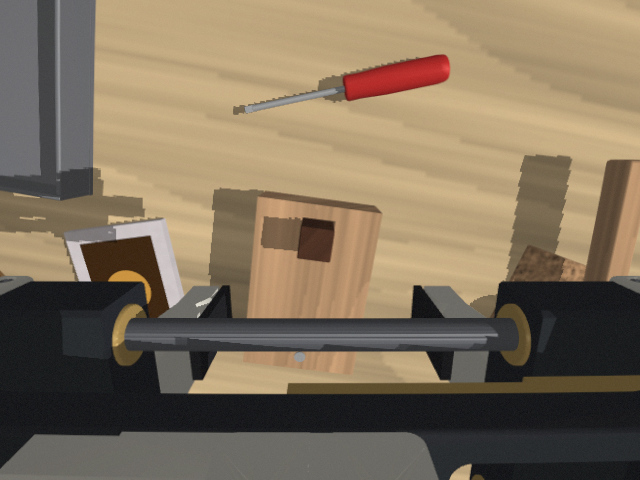

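The wrist view shows the empty block's raised peg at about (315,240), with the peg's top face centre near (314,246). Next I triangulate the peg and work out the way to the mallet.

```bash
cat > d.py <<'E'
from h import *
import pickle
np.set_printoptions(precision=4,suppress=True)
w=pickle.load(open('w1.pkl','rb'));t=shot('top');sd=shot('side')
for q in ['empty_peg','empty_block']:
    r={}
    for n,s in (('t',t),('s',sd)):
        for f in ['landmark_of']:
            e=getattr(nets,f)(s,q); r[n]=e[0]['uv'] if e else None
    wu={'empty_peg':(312.8,244.7),'empty_block':(306.4,276.7)}[q]
    obs=[(w,wu)]+([(t,r['t'])] if r['t'] is not None else [])+([(sd,r['s'])] if r['s'] is not None else [])
    print(q,r,tri(obs), tri(obs[:2]))
# hypothesis overlays: peg top corners and block for given height
for z in (.074,.08,.086): print(z,onz(w,(312.8,244.7),z), onz(t,(450,191),z))
c=w['frame'][180:380,200:420]; save('c2.png',cv2.resize(c,None,fx=3.4,fy=3,interpolation=cv2.INTER_CUBIC))
o=telemetry.get_obs()
Rm=R.from_euler('xyz',o['orientation'],degrees=True).as_matrix()
print((Rm.T@(np.array([.51,0,.405])-o['tool_pos']))/.2)
E
python3 d.py
```

```text
empty_peg {'t': [448.7, 194.6], 's': [337.6, 160.9]} (array([ 0.5103, -0.3051,  0.0758]), [np.float64(0.002052779821163208), np.float64(0.0014139938952898027), np.float64(0.0006627799900765101)]) (array([ 0.5105, -0.3049,  0.0762]), [np.float64(0.0017303166881578146), np.float64(0.0017303166881576996)])
empty_block {'t': [437.2, 178.7], 's': [320.4, 178.3]} (array([ 0.5664, -0.3002,  0.0099]), [np.float64(0.004127581615617758), np.float64(0.005277657320139054), np.float64(0.0023209535582948736)]) (array([ 0.5793, -0.3029, -0.0254]), [np.float64(0.0017823634523137356), np.float64(0.0017823634523136394)])
0.074 [ 0.5129 -0.3048  0.074 ] [ 0.5177 -0.3088  0.074 ]
0.08 [ 0.5112 -0.3049  0.08  ] [ 0.516  -0.3074  0.08  ]
0.086 [ 0.5096 -0.305   0.086 ] [ 0.5142 -0.306   0.086 ]
[-0.3143  1.4696 -0.0015]
```

View pics/c2.png

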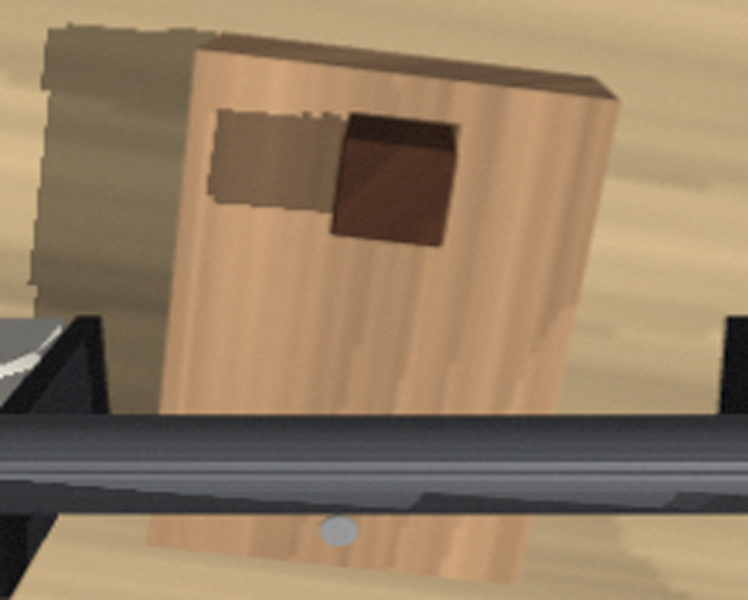

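```bash
python3 -m creep '[[[-0.03,0.184,0,0,1],[-0.03,0.184,0,0,1],[-0.03,0.184,0,0,1],[-0.03,0.184,0,0,1],[-0.03,0.184,0,0,1],[-0.03,0.184,0,0,1],[-0.03,0.184,0,0,1],[-0.03,0.184,0,0,1]]]'
python3 -m creep '[[[0,0,0,0,1]]]'
python3 c.py w2 mallet mat
```

```text
clock: 5.2
tool_pos: [0.495, -0.0003, 0.405]
orientation: [180.0, 0.0, -169.6]
force: [1.0, 0.2, 0.6]
opening: 0.0876
gripper_force: 0.0
clock: 5.28
tool_pos: [0.4954, 0.0026, 0.4051]
orientation: [179.9, 0.1, -169.4]
force: [0.5, -0.2, 0.8]
opening: 0.0877
gripper_force: 0.0
[0.4954 0.0008 0.405 ] [ 179.9803    0.0485 -169.3811]
mallet landmark_of [(array([315.4, 285.8]), 0.63)]
mallet find_in [(array([315.1, 238. ]), 0.55)]
mat landmark_of [(array([302.1, 288.1]), 0.96)]
mat find_in [(array([286.9, 263.9]), 0.9)]
```

View pics/w2.png

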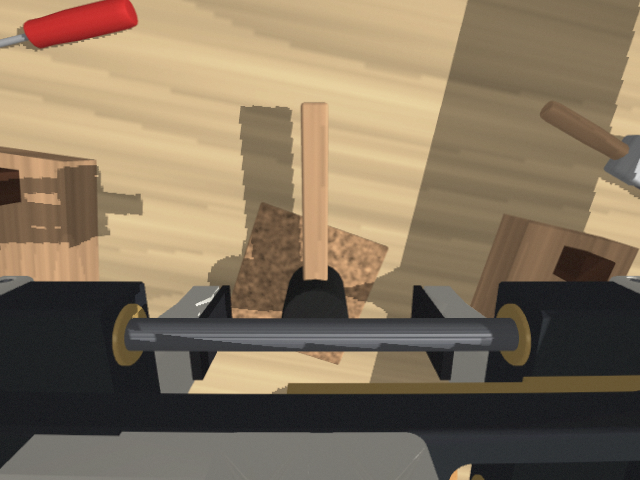

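The wrist view shows the handle nearly vertical in the picture, from its end at (314.5,103) to the head junction at (315,278), so it is aligned with the fingers. The head's centre is near (315,300).

```bash
cat > e.py <<'E'
from h import *
import pickle
np.set_printoptions(precision=4,suppress=True)
w=pickle.load(open('w2.pkl','rb'));t=shot('top')
a=onz(w,(314.5,103),.061);b=onz(w,(315,278),.061)
print('end',a,'junction',b,'yaw',np.degrees(np.arctan2(*(b-a)[1::-1])),np.linalg.norm(b-a))
# handle end (top edge midpoint) and junction in top crop (720/3): 
for uvt,uvw in (((260+188/3,120+392/3),(314.5,103)),((260+152/3,120+183/3),(315,278))): print(tri([(w,uvw),(t,uvt)]))
u=(b-a)/np.linalg.norm(b-a)
o=telemetry.get_obs();Rm=R.from_euler('xyz',o['orientation'],degrees=True).as_matrix()
for d in (.193-.055,): 
    g=a+u*d; tgt=np.array([g[0],g[1],.046+.159]); print('grip',g,'move',Rm.T@(tgt-o['tool_pos'])/.2, o['orientation'])
E
python3 e.py
```

```text
end [ 0.3868 -0.023   0.061 ] junction [0.5435 0.006  0.061 ] yaw 10.475485391329784 0.15931683151609013
(array([ 0.3862, -0.0225,  0.0557]), [np.float64(0.0006580773679928535), np.float64(0.0006580773679928435)])
(array([0.5457, 0.0052, 0.0574]), [np.float64(0.0013336939380530501), np.float64(0.0013336939380531566)])
grip [0.5225 0.0021 0.061 ] move [-0.1377  0.0006  0.998 ] [-179.9943   -0.0111 -169.7344]
```

```bash
python3 -m creep '[[[-0.137,0,0,0,1],[0,0,0.16,0,1],[0,0,0.16,0,1],[0,0,0.16,0,1],[0,0,0.16,0,1],[0,0,0.15,0,1],[0,0,0.12,0,1],[0,0,0.082,0,1]]]'
python3 -m creep '[[[0,0,0,0,1],[0,0,0,0,0],[0,0,0,0,0],[0,0,0,0,0],[0,0,0,0,0],[0,0,0,0,0],[0,0,0,0,0]]]'
```

```text
clock: 6.25
tool_pos: [0.5217, 0.0013, 0.2037]
orientation: [-180.0, -0.2, -169.8]
force: [-0.8, 0.6, 0.4]
opening: 0.0875
gripper_force: 0.0
clock: 6.83
tool_pos: [0.5226, 0.003, 0.2071]
orientation: [180.0, 0.1, -169.7]
force: [-0.8, -0.6, -1.0]
opening: 0.0532
gripper_force: 0.0
```

```bash
python3 -m creep '[[[0,0,0,0,0],[0,0,0,0,0],[0,0,0,0,0],[0,0,0,0,0],[0,0,0,0,0],[0,0,0,0,0],[0,0,0,0,0],[0,0,0,0,0]]]'
python3 -c "
from h import *
o=telemetry.get_obs();print(o['tool_pos'],o['orientation'])"
```

```text
clock: 7.5
tool_pos: [0.5223, 0.0029, 0.2062]
orientation: [-180.0, -0.0, -169.7]
force: [-0.9, -0.8, 0.7]
opening: 0.0239
gripper_force: 30.0
[0.52229375 0.00287688 0.20623862] [-1.79993868e+02 -2.00874002e-02 -1.69659431e+02]
```

```bash
python3 -m creep '[[[0,0,-0.04,0,0],[0,0,-0.08,0,0],[0,0,-0.12,0,0],[0,0,-0.12,0,0],[0,0,-0.12,0,0],[0,0,-0.08,0,0],[0,0,-0.04,0,0],[0,0,0,0,0]]]'
python3 -c "
from h import *
s=shot('side');save('s1.png',cv2.resize(s['frame'][120:260,180:380],None,fx=3.5,fy=3.5))
o=telemetry.get_obs();print(o['tool_pos'],o['orientation'],o['moment'],o['force'])
Rm=R.from_euler('xyz',o['orientation'],degrees=True).as_matrix()
print('peg delta/.2 for head centre at peg+10mm forward', )
u=np.array([np.cos(np.radians(10.3)),np.sin(np.radians(10.3)),0])
for a in (0,.008,.012):
  tgt=np.array([.511,-.3045,0])+u*(a-.055); tgt[2]=.36; print(tgt,Rm.T@(tgt-o['tool_pos'])/.2)
"
```

```text
clock: 8.17
tool_pos: [0.5225, 0.0031, 0.3279]
orientation: [180.0, 0.1, -169.7]
force: [0.9, -0.2, -4.7]
opening: 0.0238
gripper_force: 30.0
[0.52208372 0.0029768  0.32632204] [ 1.79963627e+02  2.74919685e-02 -1.69678062e+02] [-0.01352477  0.18999928 -0.03370177] [-0.29595963  0.17440114 -5.32364265]
peg delta/.2 for head centre at peg+10mm forward
[ 0.45688632 -0.31433412  0.36      ] [ 0.60490765 -1.50236125 -0.16963385]
[ 0.4647574 -0.3129037  0.36     ] [ 0.56490766 -1.50237658 -0.16961467]
[ 0.46869294 -0.3121885   0.36      ] [ 0.54490766 -1.50238425 -0.16960507]
```

View pics/s1.png

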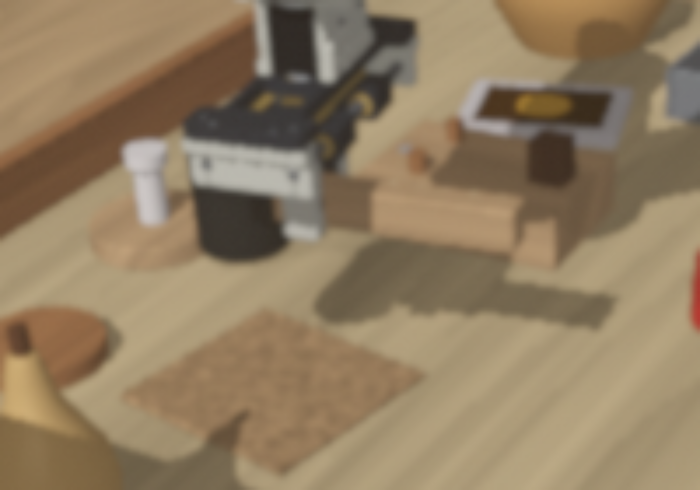

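```bash
python3 -m creep '[[[0.03,-0.08,0,0,0],[0.06,-0.16,0,0,0],[0.07,-0.186,0,0,0],[0.07,-0.186,0,0,0],[0.07,-0.186,0,0,0],[0.07,-0.186,0,0,0],[0.07,-0.186,0,0,0],[0.06,-0.16,0,0,0]]]'
python3 -m creep '[[[0.045,-0.12,0,0,0],[0.02,-0.05,0,0,0],[0,0,0,0,0],[0,0,0,0,0]]]'
python3 -c "
from h import *
s=shot('wrist');save('w3.png',s['frame'][120:440])
o=telemetry.get_obs();print(o['tool_pos'],o['orientation'],o['force'],o['moment'],o['clock'])
print(nets.landmark_of(s,'empty_peg'))
s=shot('side');save('s2.png',cv2.resize(s['frame'][100:220,250:410],None,fx=4,fy=4))
print(nets.landmark_of(s,'empty_peg'))
"
```

```text
clock: 8.88
tool_pos: [0.4703, -0.2786, 0.3242]
orientation: [179.9, -0.2, -169.7]
force: [0.9, -0.1, -5.9]
opening: 0.0237
gripper_force: 30.0
clock: 9.22
tool_pos: [0.4644, -0.3125, 0.3245]
orientation: [179.9, -0.1, -169.8]
force: [-0.1, 0.7, -5.6]
opening: 0.0238
gripper_force: 30.0
[ 0.46475069 -0.3120053   0.3248923 ] [ 1.79916976e+02 -1.12313123e-01 -1.69700837e+02] [ 0.84305755 -0.04915581 -4.61009428] [ 0.00028088  0.16602867 -0.02547385] 9.2667
[]
[{'uv': [336.6, 162.4], 'confidence': 0.67}]
```

View pics/s2.png

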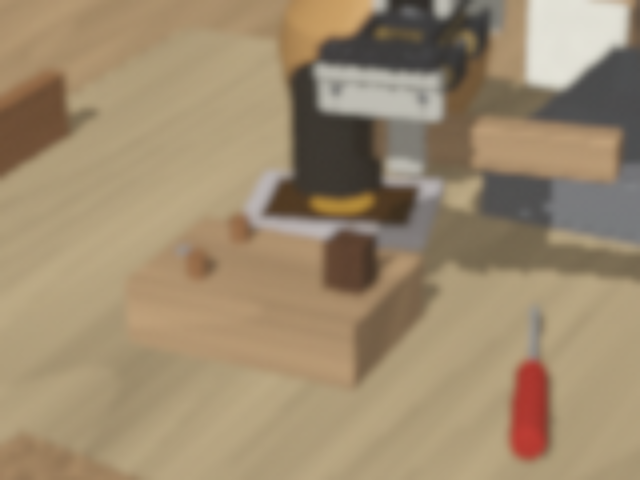

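```bash
python3 -m creep '[[[0,0,0.08,0,0],[0,0,0.12,0,0],[0,0,0.115,0,0],[0,0,0,0,0]]]'
python3 -c "
from h import *
o=telemetry.get_obs();print(o['tool_pos'],o['orientation'],o['force'],o['moment'],o['clock'])
s=shot('side');save('s3.png',cv2.resize(s['frame'][100:220,250:410],None,fx=4,fy=4))
"
```

```text
clock: 9.75
tool_pos: [0.4652, -0.3113, 0.2608]
orientation: [179.9, -0.1, -169.6]
force: [-0.1, 0.5, -4.5]
opening: 0.0237
gripper_force: 30.0
[ 0.46518659 -0.31134289  0.26080499] [ 1.79934083e+02 -8.65650399e-02 -1.69591677e+02] [-0.10766102  0.45586342 -4.45709552] [-0.03420227  0.21440448 -0.04072311] 9.75
```

View pics/s3.png

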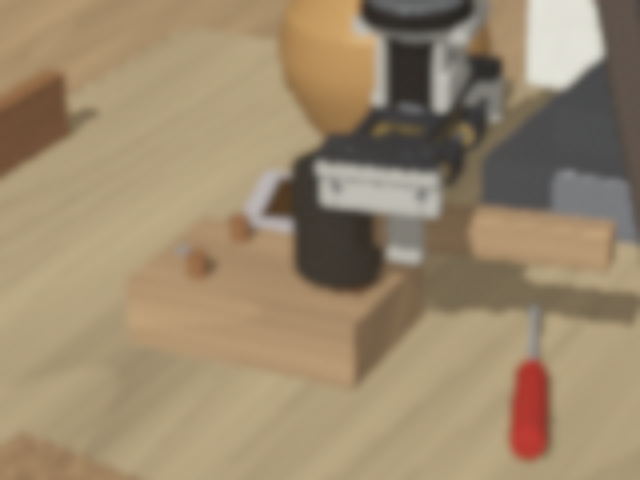

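The mallet is level and the peg has gone part of the way down under it. I'll raise it and strike again.

```bash
python3 -m creep '[[[0,0,-0.1,0,0],[0,0,-0.1,0,0],[0,0,0.1,0,0],[0,0,0.1,0,0],[0,0,0.04,0,0],[0,0,0.012,0,0],[0,0,0,0,0]]]'
python3 -m creep '[[[0,0,0.005,0,0],[0,0,0,0,0]]]'
```

```text
clock: 10.38
tool_pos: [0.4654, -0.3122, 0.2535]
orientation: [-180.0, -0.0, -169.6]
force: [1.0, 0.4, -4.6]
opening: 0.0236
gripper_force: 30.0
clock: 10.55
tool_pos: [0.4652, -0.3123, 0.2528]
orientation: [-180.0, 0.0, -169.6]
force: [-1.3, 3.3, 2.7]
opening: 0.024
gripper_force: 30.0
```

```bash
python3 -m creep '[[[0,0,0.005,0,0],[0,0,0,0,0]]]';python3 -m creep '[[[0,0,0.005,0,0],[0,0,0,0,0]]]'
```

```text
clock: 10.72
tool_pos: [0.4651, -0.3124, 0.2515]
orientation: [-180.0, 0.0, -169.7]
force: [-1.9, 3.0, 3.4]
opening: 0.024
gripper_force: 30.0
clock: 10.88
tool_pos: [0.4652, -0.3124, 0.2503]
orientation: [-180.0, 0.0, -169.7]
force: [-3.1, 4.8, 5.0]
opening: 0.0237
gripper_force: 30.0
```

```bash
python3 -m creep '[[[0,0,0.005,0,0],[0,0,0,0,0]]]';python3 -m creep '[[[0,0,0.005,0,0],[0,0,0,0,0]]]'; python3 -c "
from h import *
o=telemetry.get_obs();print(o['moment'])"
```

```text
clock: 11.05
tool_pos: [0.465, -0.3125, 0.25]
orientation: [-180.0, 0.0, -169.6]
force: [-5.5, 5.6, 12.9]
opening: 0.0239
gripper_force: 30.0
clock: 11.22
tool_pos: [0.4648, -0.3126, 0.2495]
orientation: [-180.0, -0.0, -169.6]
force: [-7.4, 6.5, 18.6]
opening: 0.0241
gripper_force: 30.0
[2.49426801 2.5245947  0.12545748]
```

```bash
python3 -m creep '[[[0,0,-0.1,0,0],[0,0,-0.2,0,0],[0,0,-0.2,0,0],[0,0.15,0,0,0],[0,0.2,0,0,0],[0,0.2,0,0,0],[0,0.1,0,0,0],[0,0,0,0,0]]]'
python3 -c "
from h import *
o=telemetry.get_obs();print(o['tool_pos'],o['orientation'],o['force'],o['moment'],o['clock'])
w=shot('wrist');s=shot('side');t=shot('top')
for q in (w,s,t): print([(e['uv'],e['confidence']) for e in nets.landmark_of(q,'empty_peg')])
pr=proj(w,[[.511,-.3045,.05]])[0];print(pr)
a=cv2.resize(w['frame'],(480,360))
b=cv2.resize(s['frame'][110:200,280:370],(320,320),interpolation=cv2.INTER_CUBIC);c=np.zeros((360,320,3),np.uint8);c[:320]=b
save('m1.png',np.hstack([a,c]))
"
```

```text
clock: 11.88
tool_pos: [0.4404, -0.182, 0.3474]
orientation: [179.9, -0.0, -169.6]
force: [-0.4, -0.4, -5.2]
opening: 0.0238
gripper_force: 30.0
[ 0.44036515 -0.18200336  0.34739318] [ 1.79937064e+02 -1.54443816e-02 -1.69557487e+02] [-0.35261154 -0.42143955 -5.21870866] [0.31159115 0.32067016 0.17485657] 11.8833
[]
[([338.4, 173.9], 0.46)]
[([202.5, 182.3], 0.59)]
[163.85043961 297.19956269]
```

View pics/m1.png

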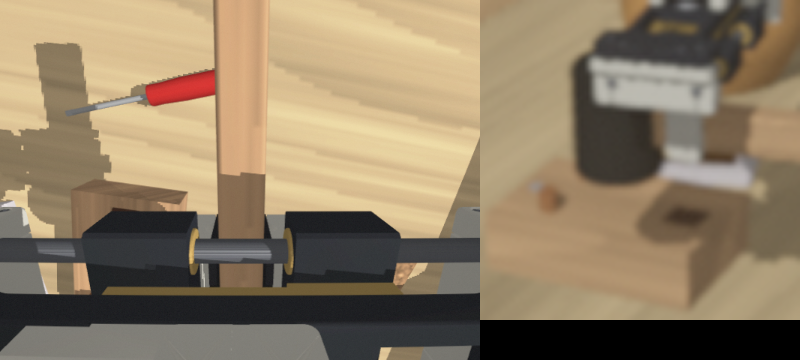

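The side crop shows the peg down at about (688,215), looking flush. I'll confirm with the wrist camera from a better spot.

```bash
python3 -m creep '[[[-0.15,0,0,0,0],[-0.2,0,0,0,0],[-0.1,0,0,0,0],[0,0,0,0,0],[0,0,0,0,0]]]'
python3 -c "
from h import *
w=shot('wrist');o=telemetry.get_obs();print(o['tool_pos'],o['force'],o['moment'])
p=proj(w,[[.511,-.3045,.05]])[0];print(p,[(e['uv'],e['confidence']) for e in nets.landmark_of(w,'empty_peg')])
x,y=p.astype(int);x=max(x,60)
save('m2.png',cv2.resize(w['frame'][max(y-60,0):y+60,x-60:x+60],(600,600),interpolation=cv2.INTER_CUBIC))
"
```

```text
clock: 12.6
tool_pos: [0.5313, -0.169, 0.3465]
orientation: [180.0, -0.1, -169.7]
force: [-0.6, 0.1, -5.5]
opening: 0.0235
gripper_force: 30.0
[ 0.53026935 -0.16904749  0.34662934] [-1.3653097  -0.22620911 -5.66922891] [ 0.00073888  0.28620733 -0.00982563]
[154.49798518 189.76903593] [([157.4, 189.6], 0.97)]
```

View pics/m2.png

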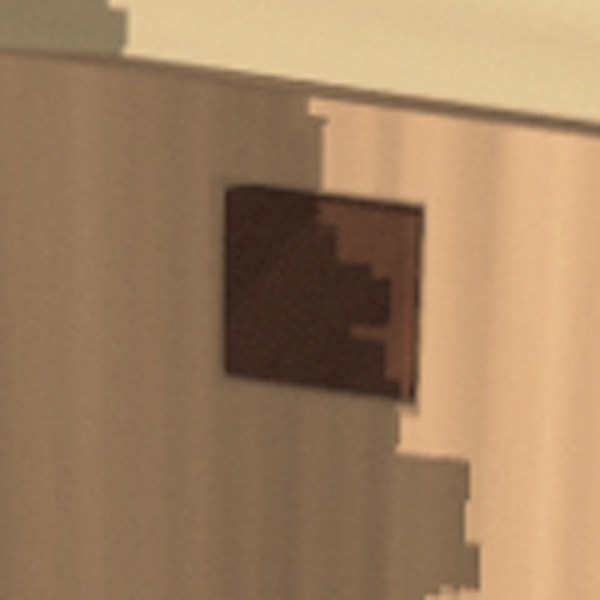

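The wrist crop shows the peg's square at (225–424, 185–402) with no side faces visible, and the shadow edge runs across it without a step, so the peg is flush. Now I take the mallet back to the mat.

```bash
python3 -m creep '[[[-0.02,0.12,0,0,0],[-0.025,0.19,0,0,0],[-0.025,0.19,0,0,0],[-0.025,0.19,0,0,0],[-0.02,0.12,0,0,0],[0,0.042,0,0,0],[0,0,0,0,0],[0,0,0,0,0]]]'
python3 -c "
from h import *
o=telemetry.get_obs();Rm=R.from_euler('xyz',o['orientation'],degrees=True).as_matrix();print(o['orientation'],Rm.T@(np.array([.5225,.0027,.206])-o['tool_pos'])/.2)"
```

```text
clock: 13.37
tool_pos: [0.5217, 0.0031, 0.3481]
orientation: [180.0, 0.0, -169.6]
force: [-0.2, 0.1, -5.2]
opening: 0.0235
gripper_force: 30.0
[ 1.79998134e+02  3.85281873e-03 -1.69614280e+02] [-0.00348567 -0.0028548   0.71037204]
```

```bash
python3 -m creep '[[[0,0,0.1,0,0],[0,0,0.15,0,0],[0,0,0.15,0,0],[0,0,0.15,0,0],[0,0,0.1,0,0],[0,0,0.03,0,0],[0,0,0.01,0,0],[0,0,0,0,0]]]'
python3 -m creep '[[[0,0,0.01,0,0],[0,0,0,0,0],[0,0,0,0,0]]]'
```

```text
clock: 14.03
tool_pos: [0.5228, 0.0027, 0.2103]
orientation: [-180.0, 0.0, -169.7]
force: [-0.5, 0.2, -4.7]
opening: 0.0233
gripper_force: 30.0
clock: 14.28
tool_pos: [0.5227, 0.0034, 0.209]
orientation: [180.0, 0.1, -169.7]
force: [0.1, 0.1, -5.4]
opening: 0.0236
gripper_force: 30.0
```

```bash
python3 -m creep '[[[0,0,0.005,0,0],[0,0,0,0,0],[0,0,0,0,0]]]'
```

```text
clock: 14.53
tool_pos: [0.5224, 0.0034, 0.2072]
orientation: [180.0, 0.0, -169.7]
force: [-0.3, 1.1, -4.6]
opening: 0.024
gripper_force: 30.0
```

```bash
python3 -m creep '[[[0,0,0.005,0,0],[0,0,0,0,0],[0,0,0,0,0]]]'
```

```text
clock: 14.78
tool_pos: [0.5224, 0.0034, 0.2061]
orientation: [180.0, 0.0, -169.6]
force: [-1.2, -0.1, 0.4]
opening: 0.0237
gripper_force: 30.0
```

```bash
python3 -m creep '[[[0,0,0.005,0,0],[0,0,0,0,0],[0,0,0,0,0]]]'
```

```text
clock: 15.03
tool_pos: [0.5223, 0.0034, 0.206]
orientation: [-180.0, 0.0, -169.6]
force: [-5.2, 1.4, 10.8]
opening: 0.0235
gripper_force: 30.0
```

It touches down at the same height as when it was gripped. Releasing.

```bash
python3 -m creep '[[[0,0,-0.004,0,0],[0,0,0,0,0.3],[0,0,0,0,0.6],[0,0,0,0,1],[0,0,0,0,1],[0,0,0,0,1],[0,0,0,0,1],[0,0,0,0,1]]]'
python3 -m creep '[[[0,0,0,0,1],[0,0,0,0,1],[0,0,0,0,1],[0,0,0,0,1]]]'
```

```text
clock: 15.7
tool_pos: [0.5224, 0.0033, 0.2056]
orientation: [-180.0, -0.0, -169.7]
force: [-0.0, -0.3, -0.6]
opening: 0.0606
gripper_force: 0.0
clock: 16.03
tool_pos: [0.5223, 0.0033, 0.2056]
orientation: [180.0, -0.0, -169.7]
force: [-0.2, 0.4, -0.6]
opening: 0.0852
gripper_force: 0.0
```

```bash
python3 -m creep '[[[0,0,-0.08,0,1],[0,0,-0.15,0,1],[0,0,-0.2,0,1],[0,0,-0.2,0,1],[0,0,-0.2,0,1],[0,0,-0.15,0,1],[0,0,-0.05,0,1],[0,0,0,0,1]]]'
python3 -c "
from h import *
s=shot('side')
a=cv2.resize(s['frame'][100:340,130:370],(600,600),interpolation=cv2.INTER_CUBIC);save('f.png',a)
"
```

```text
clock: 16.7
tool_pos: [0.5228, 0.0034, 0.4152]
orientation: [180.0, 0.4, -169.6]
force: [0.9, -0.8, -0.4]
opening: 0.0877
gripper_force: 0.0
```

View pics/f.png

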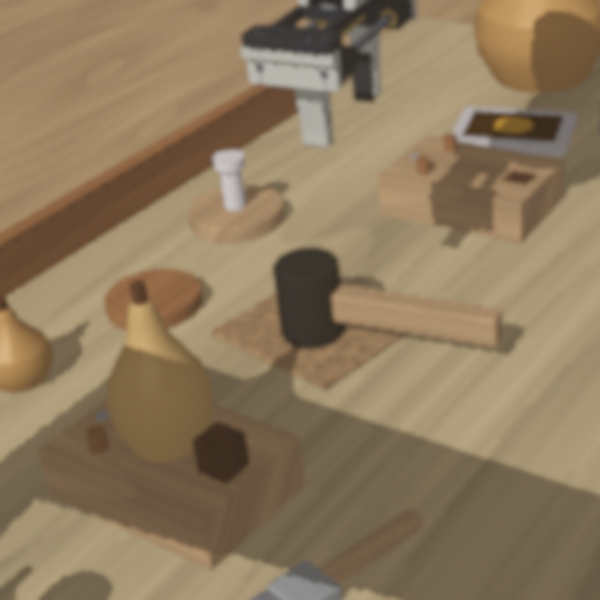

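The mallet stands on the mat with its head at (308,298). The empty block's peg is flush at (520,177). The gourd (160,390) and its peg (220,450) are unchanged, and the gripper is clear. Handing in.

```bash
python3 -c "
from plant import workorder
print(workorder.close_job())"
```

```text
the job is handed in; nothing more can be done
None
```

The empty block's peg looks flush in the pictures, the mallet stands back on the cork mat on its striking face, and the gourd and its peg are as they were; I handed the job in at about 17 s, and no verdict came back.

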